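# Go/no-go height check of a cast stone lintel

### The job

Do the go/no-go height check on the grey cast stone lintel at the two-lane gauge: a low shoe hidden under the blue bridge bar makes one lane the no-go lane, and only feel can tell which. First slide the lintel, lying flat, lengthwise under the bar until the no-go shoe lightly stops it, then draw it back, slide it under the bar in the other, free lane right up against the red end stop, let go and leave it there. Do not drop it or slam it down, never press it against the bar, shoe or stop harder than about 20 N, and do not disturb the jar, the drill-bit block or the red keystone.

Things in the scene. Friction and masses are not known exactly. Their poses are not given: they have to be found in the camera images.
- casting_mid (a point): Centre of the loose grey stone lintel, a plain bar 110 mm long (its x axis), 36 mm wide (y) and 30 mm high (z), with thin pale joint lines; 0.18 to 0.35 kg; the two ends are alike. It starts flat on the bench, so this point is 15 mm above what it lies on.
- gauge: Fixed aluminium plate 8 mm thick (its top is the lane floor). Origin: plate underside, on the centre line, at the lane mouths; x runs along the lanes from the open end to the stop, y to the left, z up. Plate spans x -140..+65, y -62..+62 mm. Lanes centred at y = +25 and -25 mm. Ahead of the fences (x below -6 mm) it is bare, so the lintel can be laid there and slid across from lane to lane.
- fences (a point): Top of the middle fence at the lane mouths, 18 mm above the gauge origin, same axes. Steel fences 10 mm high above the lane floor run from x = 0 (rounded noses reach x = -5) to the stop; each lane is 39 mm wide between them. A lintel fully home has its centre over gauge x = 0; its tail then sticks out 65 mm on the open side of the bar, where it can still be held.
- bridge: Fixed blue bar across both lanes; origin and axes as the gauge. Bar x 10..27 mm, y -62..+62 mm, underside 32 mm above the lane floor (a lintel raised 2 mm catches), top 56 mm above the bench; posts at y = +-55.5. Hidden no-go shoe beneath it: 12 mm wide, rigid, face at x = 15 mm, 27 mm above the floor of one lane (unknown which); it stops the 30 mm high lintel with its centre at x = -40 mm.
- stop: Fixed red end-stop wall across the far end of both lanes, rigid, same origin and axes as the gauge; its near face is at x = 55 mm, it is 22 mm high above the lane floor.
- jar_mid (a point): Bystander: centre of an amber glass jar with green cap, 56 mm across, 75 mm high.
- bits_mid (a point): Bystander: centre of a wooden drill-bit block 50 x 110 x 35 mm with five upright bits to 85 mm above the bench.
- keystone_mid (a point): Bystander: centre of a red cast keystone 60 x 50 x 51 mm.
Things that resemble listed ones, but are neither listed nor needed, are in the scene too. Of the things that look like the part that bears casting_mid, take the one that is nearest to the robot's base at the start.

How it is judged:
By the outcome, as a careful person would: the job done as asked, in the order asked, and still so for the second after the job is handed in, with the robot touching nothing.
It also fails if it takes over 67 s, if anything falls off the work surface, if the arm or the gripper's body presses on something with over 40 N, if the wrist force passes 120 N, or if a joint passes its speed limit or range.

### The arm

A 7-joint arm with a two-finger parallel gripper is mounted at the origin on the work surface. World frame = base frame: x ahead of the robot, y to its left, z up, the work surface at z = 0. Lengths are in m, angles in degrees, forces in N, time in s.
With the tool pointing down it reaches from about 0.425 to 0.875 m from the base axis. Payload 4.7 kg.
Tool frame: the origin (TCP) lies midway between the tips of the shut fingers; the grasp point (between the pads) lies env.grip_point_offset behind it (env.grip_point_offset is the distance from the TCP to the grasp point, in m); z points along the fingers, y is the line along which they close (so a half turn about z gives the same grasp; the last joint's range is limited). The gripper opens to 87 mm and grips with 3 to 60 N. Pads are 19 mm wide; open, the fingers measure 117 mm over their backs; the gripper's body (75 mm by 190 mm) begins 51 mm behind the grasp point.
Start: joints at [77.126, 18.392, -4.016, 83.108, 1.295, 78.541, -3.26], TCP at [0.154, -0.632, 0.223] pointing down, gripper open.
Joint ranges: [-163.93, 163.93], [-17.29, 119.83], [-79.2, 71.16], [3.27, 140.29], [-89.18, 269.18], [5.43, 117.66], [-154.24, 154.24]. Speed limits (degrees/s): [147.25, 147.25, 180, 180, 180, 180, 180].

### API

Orientations are given as [roll, pitch, yaw] about the fixed x, y, z axes, in that order (R = Rz(yaw) Ry(pitch) Rx(roll)).
In Python, from cell import env gives the robot as it stands.
- The arm moves only by the shell command python3 -m creep 'ROWS' [FORCE]. ROWS is a JSON object of lists of equal length, an entry for each row: "translation": the shift along the tool's x, y, z in units of 0.08 m (1.0 is 0.08 m), a list of three; "turn": the turn, a rotation vector about the tool's x, y, z in units of 180 degrees (1.0 is 180 degrees), a list of three; "grip": the opening, from 0 (shut) to 1 (fully open). In form: {"translation": [[x, y, z], ...], "turn": [[ax, ay, az], ...], "grip": [grip, ...]}. A call has 1 to 5 rows; each row shifts and turns the commanded pose from where the row before left it, along the tool's axes as they then stand; what a row does not reach is not made up. A row lasts 1/8 s, in which the tool goes at most 62.5 mm and 10.7 degrees, less where a joint would pass 70% of its speed; a pose out of reach is approached as far as the arm can. A call with a number of a shift or a turn outside -1 to 1 is refused whole. A call with a gripper value outside its range is refused whole. The fingers move at their own pace and stop on an object; FORCE is the grip in N (left out, the last holds). Time passes only in rows, so rows that do not move let the fingers close. It gives the time, the measured TCP pose, the force, the opening and the grip force at its end, in the units of the state.
- env.get_obs(): the state, without advancing time (a new reading comes with each control period).
- env.read_camera(name): name is "scene" or "top"; returns a dict with "frame" (420x560x3 uint8, red, green, blue), "z_map" (420x560 float32, m along the optical axis (not along the pixel's ray), 0 where there is no reading), "K" (3x3 intrinsics, pixels), "rvec" (rotation vector, rad) and "tvec" (3), from world to camera coordinates, as OpenCV has them. Camera axes: x right, y down, z forward; pixel columns grow to the right and rows downward; lengths in m; the calibration is good to about 2 mm. A picture is of the moment at which its call begins.
- env.sign_off(): hands the job in; it is judged then, once.
The state is a dict: "time_s": time; "qpos": joint angles; "joint_velocities": joint speeds; "effort": joint torques, N m; "tool_pos": TCP position; "tool_rot": TCP orientation; "force": force on the tool from outside, world axes, zero at the start; "wrist_torque": the same for the moment, N m; "grip_width": finger opening in m; "grasp_force": force on a finger pad.
Only numpy, scipy, OpenCV 4.12 (cv2) and the standard library are available. Lean on these libraries where they do the work, as an engineer would, in place of code of your own. Each camera call takes 0.05 s, during which the arm holds its last target. There are 200 camera calls.

## Working session

There is one attempt and no reset: what is moved stays moved. The work goes in short steps, Python scripts to look and compute and a shell command to move; the robot and the scene stay as the last step left them, time stands still between calls to the robot, and variables do not carry over. Pictures are saved under pics/ and viewed, at most 10 in all, crops included, and the job is handed in when it is done.

```bash
ls; mkdir -p pics; python3 - <<'E'
from cell import env
import cv2,numpy as np
o=env.get_obs();print({k:np.round(v,4).tolist() for k,v in o.items()},env.grip_point_offset)
for n in("scene","top"):
    c=env.read_camera(n);cv2.imwrite(f"pics/{n}0.png",c["frame"][:,:,::-1]);np.savez(f"{n}0.npz",**c)
    print(n,c["K"].tolist(),c["rvec"],c["tvec"])
E
```

```text
pics
{'time_s': 0.0, 'qpos': [77.125, 18.4374, -4.0159, 83.1752, 1.2937, 78.5388, -3.26], 'joint_velocities': [0.03, 0.0595, 0.0586, 0.0703, 0.0839, -0.0402, 0.0807], 'effort': [-0.0003, -49.1287, -0.4039, -31.253, -0.0639, 0.0438, 0.0002], 'tool_pos': [0.1536, -0.631, 0.2215], 'tool_rot': [-179.8938, 0.0043, 13.6848], 'force': [0.0233, 0.5967, -0.4597], 'wrist_torque': [0.0482, -0.024, -0.0564], 'grasp_force': 0.0, 'grip_width': 0.0871} 0.0187
scene [[482.3762375872308, 0.0, 274.6391209700752], [0.0, 482.3762375872308, 214.73676322109196], [0.0, 0.0, 1.0]] [ 0.9542349   2.42326564 -1.14313679] [ 0.50955615 -0.12759436  1.5977795 ]
top [[430.6290330906692, 0.0, 280.35487367549354], [0.0, 430.6290330906692, 198.9743268704195], [0.0, 0.0, 1.0]] [ 2.05941706 -2.15414792  0.23233863] [-0.09531854  0.57622079  1.20043578]
```

View pics/scene0.png

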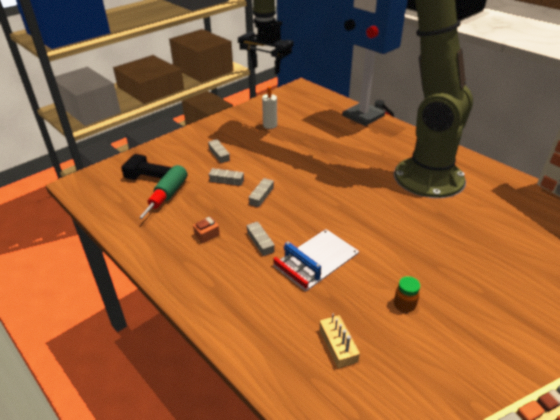

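View pics/top0.png

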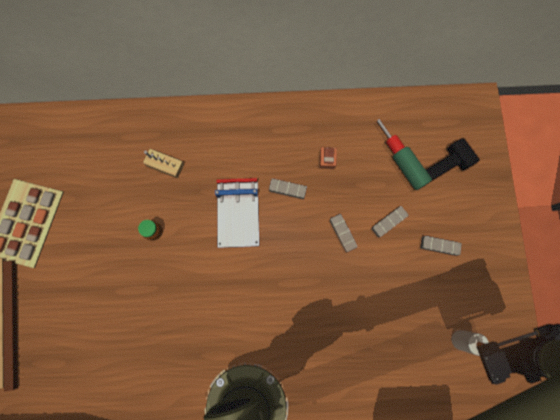

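The scene view shows four grey lintels. The top view has them at about (288,189), (344,233), (390,221) and (441,245), with the gauge at (238,215), its stop pointing up-image, the jar at (149,229), the bits at (163,162) and the keystone at (328,157). The base is near (247,400), so the nearest lintel looks like (344,233).

```bash
cat > h.py <<'E'
import cv2,numpy as np
def cast(c,uv,z):
    R=cv2.Rodrigues(np.array(c["rvec"]))[0];t=np.array(c["tvec"]).ravel()
    d=np.c_[np.atleast_2d(uv).astype(float),np.ones(len(np.atleast_2d(uv)))]@np.linalg.inv(c["K"]).T@R
    o=-R.T@t
    return o+d*((z-o[2])/d[:,2])[:,None]
def heights(c):
    v,u=np.indices(c["z_map"].shape);K=c["K"];R=cv2.Rodrigues(np.array(c["rvec"]))[0];t=np.array(c["tvec"]).ravel()
    z=c["z_map"];p=np.stack([(u-K[0,2])/K[0,0]*z,(v-K[1,2])/K[1,1]*z,z],-1)
    return (p-t)@R
def rect(P):
    (c,s,a)=cv2.minAreaRect((P[:,:2]*1000).astype(np.float32))
    if s[0]<s[1]: s=s[::-1];a+=90
    return np.round(c,1),np.round(s,1),round((a+90)%180-90,1)
def blobs(c,mask,z,mn=30):
    out=[]
    for k in cv2.findContours(mask.astype(np.uint8),cv2.RETR_EXTERNAL,cv2.CHAIN_APPROX_NONE)[0]:
        if cv2.contourArea(k)>mn:
            out.append((k.reshape(-1,2).mean(0).round(0),)+rect(cast(c,k.reshape(-1,2),z)))
    return out
E
python3 - <<'E'
from h import *
c=dict(np.load("top0.npz"));W=heights(c);h=W[...,2];hsv=cv2.cvtColor(c["frame"],cv2.COLOR_RGB2HSV)
print("bench",np.median(h[260:300,100:400]))
print("tall")
for b in blobs(c,(h>.016)&(h<.12)&(c["z_map"]>0),.03):print(*b)
for n,m,z in(("blue",(hsv[...,0]>95)&(hsv[...,0]<130)&(hsv[...,1]>130),.056),("red",((hsv[...,0]<6)|(hsv[...,0]>172))&(hsv[...,1]>170),.03),("plate",(hsv[...,1]<60)&(hsv[...,2]>140),.008)):
    print(n)
    for b in blobs(c,m,z,60):print(*b)
for n,(u,v) in dict(l=(344,233),l2=(288,189),l3=(390,221),l4=(441,245),plate=(238,225),bar=(238,191)).items():print(n,W[v,u],c["frame"][v,u])
E
```

```text
bench -0.00026948207409646565
tall
[247. 391.] [ 45.6 -15.1] [193.6 106.3] 68.8
[470. 341.] [ 145.1 -634.6] [97.3 57.7] 76.4
[  7. 325.] [258.2 668.5] [367.1  41.7] 5.5
[ 27. 251.] [456.3 630.3] [44.7 35.9] -19.6
[ 12. 247.] [469.4 673.1] [44.4 35.9] -17.3
[  2. 243.] [482.4 702. ] [45.2 17.6] 5.5
[441. 245.] [ 419.5 -586.8] [114.6  38.1] 75.5
[ 33. 233.] [508.4 614.2] [44.1 35.5] -17.7
[ 19. 229.] [521.5 657.4] [43.7 35. ] -16.2
[150. 229.] [505.8 270.6] [71.3 54.7] 61.5
[  5. 226.] [534.7 700.1] [43.8 35.3] -16.2
[343. 232.] [ 470.3 -302.9] [109.2  38.7] 23.7
[ 40. 216.] [560.3 598. ] [44.7 35.9] -17.7
[390. 221.] [ 497.5 -444.7] [112.2  35.6] -56.4
[ 26. 212.] [573.6 640.9] [44.7 35.4] -17.3
[ 13. 208.] [587.  683.6] [44.6 35.8] -15.9
[ 47. 198.] [611.9 582.5] [46.1 35.5] -14.5
[ 33. 195.] [625.9 624.7] [44.5 35.3] -16.6
[288. 188.] [ 612.9 -144.5] [109.4  39.3] 73.0
[237. 189.] [614.7  11.2] [127.8  72.8] 89.5
[162. 162.] [713.5 239. ] [127.8  52.8] 65.3
[328. 157.] [ 705.5 -273.7] [67.6 49.4] -4.2
[425. 155.] [ 741.1 -585.2] [249.8 244.5] 19.6
[169.   4.] [1248.   210.4] [1162.4
[... 244 characters left out ...]
1. ] 75.9
[  3. 226.] [537.9 720.2] [41.1 21.5] -10.9
[344. 234.] [ 472.6 -307.9] [105.3  34.1] 22.5
[390. 222.] [ 500.3 -451.6] [106.4  32.2] -56.0
[ 24. 212.] [578.2 659.9] [40.  22.4] -17.5
[237. 221.] [523.3  11.1] [159.2 124.5] -0.7
[ 45. 199.] [616.4 599.9] [36.6 22.1] -14.4
[240. 186.] [631.2   1. ] [105.1  18.5] 89.5
[286. 187.] [ 618.  -144.9] [108.5  32.3] 74.9
l [ 0.46742466 -0.30523545  0.02747776] [154 145 128]
l2 [ 0.60806016 -0.14580291  0.03159985] [152 145 127]
l3 [ 0.49659747 -0.44397331  0.03118715] [161 156 135]
l4 [ 0.41902541 -0.58749931  0.02811601] [150 142 123]
plate [0.50873575 0.01005865 0.00801989] [194 196 187]
bar [0.60160142 0.00268791 0.06053878] [ 56  91 139]
```

```bash
python3 -m creep '{"translation":[[0.45,-0.3,0],[0.45,-0.3,0],[0.45,-0.3,0],[0.45,-0.3,0],[0.45,-0.3,0]],"turn":[[0,0,0],[0,0,0],[0,0,0],[0,0,0],[0,0,0]],"grip":[1,1,1,1,1]}'; python3 -m creep '{"translation":[[0.45,-0.3,0],[0.45,-0.3,0],[0.45,-0.3,0],[0.45,-0.3,0],[0.45,-0.3,0]],"turn":[[0,0,0],[0,0,0],[0,0,0],[0,0,-0.025],[0,0,-0.025]],"grip":[1,1,1,1,1]}' ; python3 - <<'E'
from h import *
for n in("top","scene"):
    c=dict(np.load(n+"0.npz"));W=heights(c);h=W[...,2];hsv=cv2.cvtColor(c["frame"],cv2.COLOR_RGB2HSV)
    R=cv2.Rodrigues(c["rvec"])[0];print(n,"cam",-R.T@c["tvec"].ravel())
    near=(abs(W[...,0]-.47)<.09)&(abs(W[...,1]+.305)<.08)
    print("lintel depth",rect(W[near&(h>.02)]))
    print("lintel grey",blobs(c,near&(hsv[...,1]<80)&(hsv[...,2]>110),.03))
    g=(abs(W[...,0]-.55)<.13)&(abs(W[...,1]-.01)<.09)
    P=W[g&(hsv[...,1]<70)&(hsv[...,2]>125)&(h<.014)&(W[...,0]<.575)];print("plate",rect(P))
    for nm,m,z in(("blue",(hsv[...,0]>95)&(hsv[...,0]<130)&(hsv[...,1]>100)&(h>.045),.056),("red",((hsv[...,0]<6)|(hsv[...,0]>172))&(hsv[...,1]>150)&(h>.02),.03)):
        print(nm,"depth",rect(W[g&m]),"ray",[b[1:] for b in blobs(c,g&m,z)])
    for l,hh in((-1,0),(1,0)):
        xs=np.arange(.46,.56,.004);ys=[]
        for x in xs:
            q=P[abs(P[:,0]-x)<.003][:,1];ys.append(q.min() if l<0 else q.max())
        print(np.polyfit(xs-.583,ys,1)*[57.3,1000])
E
```

```text
time_s: 0.72
tool_pos: [0.3009, -0.471, 0.2221]
tool_rot: [-180.0, 0.0, 13.7]
force: [-0.3, -0.4, -0.7]
grip_width: 0.0869
grasp_force: 0.0
time_s: 1.35
tool_pos: [0.4448, -0.3098, 0.2222]
tool_rot: [-180.0, 0.0, 22.8]
force: [0.4, -0.2, -0.2]
grip_width: 0.0867
grasp_force: 0.0
top cam [ 0.29868783 -0.1125103   1.29625965]
lintel depth (array([ 471. , -303.6]), array([109.9,  37.4]), 23.5)
lintel grey [(array([343., 232.]), array([ 469.4, -303.2]), array([109.2,  36.2]), 22.5)]
plate (array([509.8,  12. ]), array([130.7, 128.2]), -0.2)
blue depth (array([602. ,   9.6]), array([119.4,  13. ]), 89.8) ray [(array([601. ,   9.1]), array([118.4,  13.2]), 89.3)]
red depth (array([644.6,   9.7]), array([120.,  10.]), 89.8) ray [(array([643.8,   9.2]), array([118.8,  10.3]), 89.7)]
[ -0.33966231 -51.20829561]
[-0.59477928 74.24999604]
scene cam [1.25164199 0.62743251 0.93195917]
lintel depth (array([ 471. , -303.9]), array([119. ,  39.4]), 22.6)
lintel grey [(array([261., 190.]), array([ 474.2, -298.1]), array([108.3,  36. ]), 22.1)]
plate (array([507.6,  10.8]), array([134.2, 127.4]), 85.4)
blue depth (array([608.1,  13.6]), array([118.5,  17.4]), 89.5) ray [(array([612.5,  16.8]), array([123.8,  23.2]), 89.3)]
red depth (array([648. ,  11.1]), array([123.1,  13.5]), 89.9) ray [(array([651.6,  13.8]), array([125.3,  16.6]), 89.5)]
[ -1.32713132 -50.95733618]
[-0.47486362 72.71519879]
```

```bash
python3 -m creep '{"translation":[[0.026,0.054,0.5],[0,0,0.6],[0,0,0.6],[0,0,0.5],[0,0,0.3]],"turn":[[0,0,0],[0,0,0],[0,0,0],[0,0,0],[0,0,0]],"grip":[1,1,1,1,1]}'; python3 -m creep '{"translation":[[0,0,0.15],[0,0,0.06],[0,0,0],[0,0,0],[0,0,0]],"turn":[[0,0,0],[0,0,0],[0,0,0],[0,0,0],[0,0,0]],"grip":[1,1,0.5,0.3,0.3]}' 15;  python3 -m creep '{"translation":[[0,0,0],[0,0,0],[0,0,0],[0,0,0]],"turn":[[0,0,0],[0,0,0],[0,0,0],[0,0,0]],"grip":[0.2,0.2,0.2,0.2]}' 40
```

```text
time_s: 1.98
tool_pos: [0.4461, -0.3132, 0.0198]
tool_rot: [-179.8, 0.1, 22.7]
force: [-1.0, -0.4, 0.4]
grip_width: 0.0873
grasp_force: 0.0
time_s: 2.6
tool_pos: [0.4482, -0.3146, 0.0065]
tool_rot: [179.9, -0.0, 22.7]
force: [-0.3, -1.4, 0.5]
grip_width: 0.0649
grasp_force: 0.0
time_s: 3.1
tool_pos: [0.4477, -0.3143, 0.0058]
tool_rot: [180.0, 0.0, 22.7]
force: [-1.1, 0.3, 0.2]
grip_width: 0.036
grasp_force: 40.0
```

```bash
python3 -m creep '{"translation":[[0,0,-0.15],[0,0,-0.35],[0,0,-0.35],[0.209,-0.364,0],[0.209,-0.364,0]],"turn":[[0,0,0],[0,0,0],[0,0,0],[0,0,0],[0,0,0]],"grip":[0.2,0.2,0.2,0.2,0.2]}'; python3 -m creep '{"translation":[[0.209,-0.364,0],[0.209,-0.364,0],[0.209,-0.364,0],[0.209,-0.364,0],[0.209,-0.364,0]],"turn":[[0,0,0],[0,0,0],[0,0,0],[0,0,0],[0,0,0]],"grip":[0.2,0.2,0.2,0.2,0.2]}';  python3 -m creep '{"translation":[[0.209,-0.364,0],[0.209,-0.364,0],[0,0,0],[0,0,0]],"turn":[[0,0,0.0],[0,0,0.032],[0,0,0.032],[0,0,0.032]],"grip":[0.2,0.2,0.2,0.2]}';python3 -m creep '{"translation":[[0,0,0],[0,0,0],[0,0,0]],"turn":[[0,0,0.032],[0,0,0],[0,0,0]],"grip":[0.2,0.2,0.2]}'; python3 - <<'E'
from cell import env
from h import *
o=env.get_obs();print(np.round(o["tool_pos"],4),np.round(o["tool_rot"],2))
for n in("top","scene"):
    c=env.read_camera(n);cv2.imwrite(f"pics/{n}1.png",cv2.resize(c["frame"][150:290,150:400] if n=="scene" else c["frame"][150:270,170:350],None,fx=3,fy=3)[:,:,::-1]);np.savez(f"{n}1.npz",**c)
E
```

```text
time_s: 3.72
tool_pos: [0.4562, -0.2471, 0.0746]
tool_rot: [180.0, -0.0, 22.6]
force: [0.2, 0.6, -2.1]
grip_width: 0.036
grasp_force: 40.0
time_s: 4.35
tool_pos: [0.4769, -0.0799, 0.0742]
tool_rot: [180.0, 0.0, 22.7]
force: [0.2, 0.2, -2.2]
grip_width: 0.0362
grasp_force: 40.0
time_s: 4.85
tool_pos: [0.4852, -0.0137, 0.0741]
tool_rot: [180.0, 0.0, 5.3]
force: [-0.1, 0.6, -2.0]
grip_width: 0.0356
grasp_force: 40.0
time_s: 5.22
tool_pos: [0.4854, -0.0143, 0.0739]
tool_rot: [180.0, 0.0, -0.3]
force: [-1.1, 0.6, -2.7]
grip_width: 0.0355
grasp_force: 40.0
[ 0.4854 -0.0143  0.0739] [179.99   0.    -0.26]
```

View pics/scene1.png

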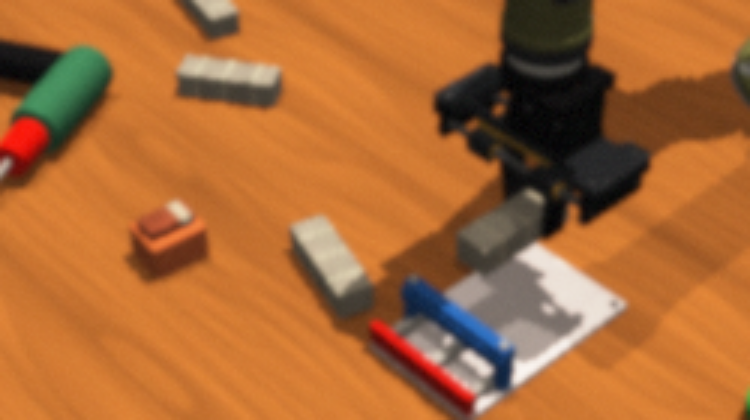

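View pics/top1.png

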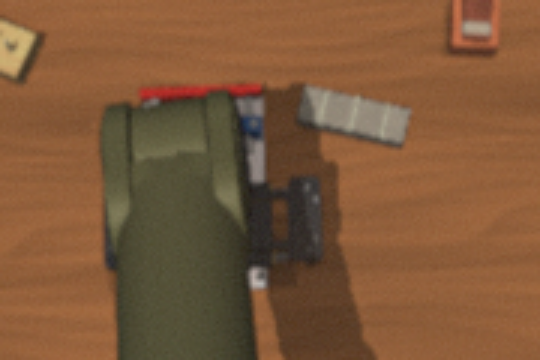

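The scene crop shows the lintel held level, at (500,230), above the right lane's open floor, ahead of the blue bar at (455,315). The arm hides the top view.

```bash
python3 -m creep '{"translation":[[0,0,0.3],[0,0,0.25],[0,0,0.13],[0,0,0],[0,0,0]],"turn":[[0,0,0],[0,0,0],[0,0,0],[0,0,0],[0,0,0]],"grip":[0.2,0.2,0.2,0.2,0.2]}'; python3 -m creep '{"translation":[[0,0,0.02],[0,0,0],[0,0,0]],"turn":[[0,0,0],[0,0,0],[0,0,0]],"grip":[0.2,0.2,0.2]}';python3 -m creep '{"translation":[[0,0,0.01],[0,0,0],[0,0,0]],"turn":[[0,0,0],[0,0,0],[0,0,0]],"grip":[0.2,0.2,0.2]}'
```

```text
time_s: 5.95
tool_pos: [0.4862, -0.0144, 0.02]
tool_rot: [180.0, -0.1, -0.3]
force: [0.1, -0.2, -2.6]
grip_width: 0.0358
grasp_force: 40.0
time_s: 6.32
tool_pos: [0.4856, -0.0144, 0.0179]
tool_rot: [180.0, -0.0, -0.4]
force: [0.3, 0.4, -3.4]
grip_width: 0.036
grasp_force: 40.0
time_s: 6.7
tool_pos: [0.4855, -0.0144, 0.0169]
tool_rot: [180.0, 0.0, -0.4]
force: [0.5, 0.1, -2.6]
grip_width: 0.0359
grasp_force: 40.0
```

```bash
python3 -m creep '{"translation":[[0,0,0.02],[0,0,0],[0,0,0]],"turn":[[0,0,0],[0,0,0],[0,0,0]],"grip":[0.2,0.2,0.2]}'; python3 -m creep '{"translation":[[0,0,0.01],[0,0,0],[0,0,0]],"turn":[[0,0,0],[0,0,0],[0,0,0]],"grip":[0.2,0.2,0.2]}';python3 - <<'E'
from cell import env
from h import *
o=env.get_obs();print(np.round(o["tool_pos"],4),np.round(o["force"],1))
c=env.read_camera("scene");np.savez("scene2.npz",**c)
cv2.imwrite("pics/scene2.png",cv2.resize(c["frame"][200:290,250:370],None,fx=6,fy=6,interpolation=cv2.INTER_CUBIC)[:,:,::-1])
E
```

```text
time_s: 7.08
tool_pos: [0.4855, -0.0144, 0.0153]
tool_rot: [180.0, 0.0, -0.4]
force: [0.0, -0.3, -3.6]
grip_width: 0.0359
grasp_force: 40.0
time_s: 7.45
tool_pos: [0.4855, -0.0144, 0.0145]
tool_rot: [180.0, 0.0, -0.4]
force: [0.6, -0.4, -3.0]
grip_width: 0.0356
grasp_force: 40.0
[ 0.4855 -0.0144  0.0145] [ 0.6 -0.4 -3. ]
```

View pics/scene2.png

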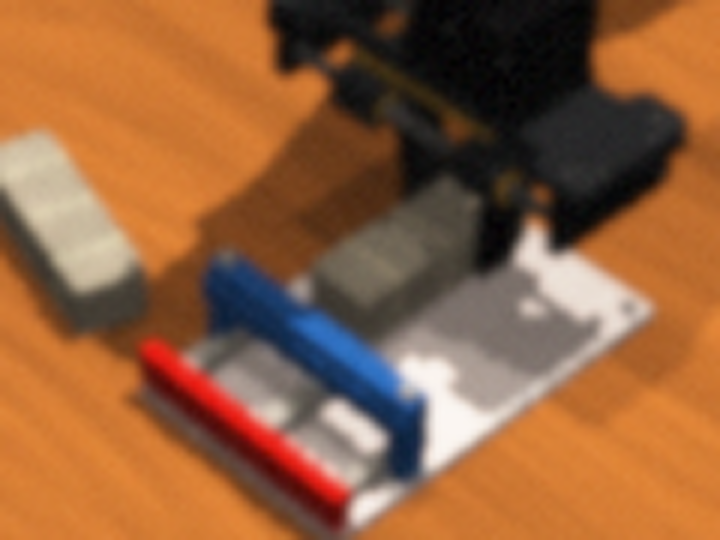

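The lintel's front end (crop ~(345,300)) stands in front of the right lane, whose floor is visible past the bar at ~(255,380). It is not down on the plate yet, so I lower it further.

```bash
python3 -m creep '{"translation":[[0,0,0.01],[0,0,0],[0,0,0]],"turn":[[0,0,0],[0,0,0],[0,0,0]],"grip":[0.2,0.2,0.2]}'|sed -n '2p;4p'; python3 -m creep '{"translation":[[0,0,0.01],[0,0,0],[0,0,0]],"turn":[[0,0,0],[0,0,0],[0,0,0]],"grip":[0.2,0.2,0.2]}'|sed -n '2p;4p'; python3 - <<'E'
from cell import env
from h import *
c=env.read_camera("scene");np.savez("scene3.npz",**c)
W=heights(c);h=W[...,2];hsv=cv2.cvtColor(c["frame"],cv2.COLOR_RGB2HSV)
# lintel top surface
m=(h>.034)&(h<.042)&(abs(W[...,1]+.014)<.03)&(W[...,0]>.50)&(W[...,0]<.585)&(hsv[...,1]<110)
P=W[m];print(len(P),rect(P),P[:,2].mean(),P[:,0].max())
for x in(.51,.52,.53,.54,.55,.56):
    q=P[abs(P[:,0]-x)<.004];print(x,len(q),np.percentile(q[:,1],[2,98])*1e3,q[:,2].mean()) if len(q) else 0
# bar, stop and plate far-side edges
g=(abs(W[...,0]-.6)<.08)&(abs(W[...,1]-.01)<.085)
red=g&((hsv[...,0]<6)|(hsv[...,0]>172))&(hsv[...,1]>150)&(h>.026);blu=g&(hsv[...,0]>95)&(hsv[...,0]<130)&(hsv[...,1]>100)&(h>.052)
for n,m in(("red",red),("blue",blu)):
    Q=W[m];print(n,rect(Q),np.percentile(Q[:,0],[2,50,98]),np.percentile(Q[:,1],[1,99]),np.polyfit(Q[:,1],Q[:,0],1)[0]*57.3)
E
```

```text
tool_pos: [0.4856, -0.0144, 0.0138]
force: [-0.3, -0.4, -1.6]
tool_pos: [0.4856, -0.0144, 0.0138]
force: [-2.6, 0.0, 6.1]
231 (array([534.6, -13. ]), array([68.9, 37.9]), -0.6) 0.03792418076459185 0.5690562539210909
0.51 28 [-27.41427238   5.32112462] 0.03726648585092501
0.52 28 [-27.5500979    4.43260588] 0.03829911535588136
0.53 24 [-30.5622734    4.06333955] 0.03744876917306051
0.54 31 [-30.32557363   4.22897804] 0.038222075705528505
0.55 28 [-29.11873008   5.04606581] 0.03850215724714606
0.56 27 [-29.96072209   2.90147064] 0.038135250063134334
red (array([615.2, -13.2]), array([156.8, 102.1]), 35.0) [0.64252669 0.64871531 0.65362088] [-0.05007903  0.07113237] 1.883852793753005
blue (array([567.3,  13.6]), array([118.6,  91.9]), 88.7) [0.59711999 0.60693056 0.61260074] [-0.0433953   0.07012524] 0.625099614559408
```

```bash
python3 -m creep '{"translation":[[0,0,-0.005],[0.06,0,0],[0.06,0,0],[0,0,0],[0,0,0]],"turn":[[0,0,0],[0,0,0],[0,0,0],[0,0,0],[0,0,0]],"grip":[0.2,0.2,0.2,0.2,0.2]}' 12; python3 -m creep '{"translation":[[0.05,0,0],[0.05,0,0],[0.04,0,0],[0,0,0]],"turn":[[0,0,0],[0,0,0],[0,0,0],[0,0,0]],"grip":[0.2,0.2,0.2,0.2]}'
```

```text
time_s: 8.93
tool_pos: [0.4956, -0.0145, 0.0137]
tool_rot: [180.0, -0.1, -0.4]
force: [-2.3, 0.2, 6.1]
grip_width: 0.0362
grasp_force: 12.0
time_s: 9.43
tool_pos: [0.5057, -0.0145, 0.0136]
tool_rot: [180.0, 0.1, -0.4]
force: [-4.2, -0.5, 8.2]
grip_width: 0.0357
grasp_force: 12.0
```

```bash
python3 -m creep '{"translation":[[0,0,-0.01],[0.03,0,0],[0.03,0,0],[0,0,0],[0,0,0]],"turn":[[0,0,0],[0,0,0],[0,0,0],[0,0,0],[0,0,0]],"grip":[0.2,0.2,0.2,0.2,0.2]}'; python3 -m creep '{"translation":[[0.03,0,0],[0.03,0,0],[0,0,0],[0,0,0]],"turn":[[0,0,0],[0,0,0],[0,0,0],[0,0,0]],"grip":[0.2,0.2,0.2,0.2]}'
```

```text
time_s: 10.05
tool_pos: [0.511, -0.0145, 0.0139]
tool_rot: [-180.0, 0.0, -0.4]
force: [0.6, 0.0, -2.1]
grip_width: 0.0359
grasp_force: 12.0
time_s: 10.55
tool_pos: [0.5159, -0.0145, 0.0141]
tool_rot: [180.0, 0.0, -0.4]
force: [-0.6, 0.5, -3.3]
grip_width: 0.0363
grasp_force: 12.0
```

```bash
python3 -m creep '{"translation":[[0,0,0.006],[0.01,0,0],[0.01,0,0],[0,0,0],[0,0,0]],"turn":[[0,0,0],[0,0,0],[0,0,0],[0,0,0],[0,0,0]],"grip":[0.2,0.2,0.2,0.2,0.2]}'|sed -n '2p;4p'; for i in 1; do python3 -m creep '{"translation":[[0.01,0,0],[0.01,0,0],[0,0,0]],"turn":[[0,0,0],[0,0,0],[0,0,0]],"grip":[0.2,0.2,0.2]}'|sed -n '2p;4p'; done;python3 -m creep '{"translation":[[0.01,0,0],[0,0,0]],"turn":[[0,0,0],[0,0,0]],"grip":[0.2,0.2]}'|sed -n '2p;4p'
```

```text
tool_pos: [0.5177, -0.0146, 0.0137]
force: [1.0, 0.2, -2.1]
tool_pos: [0.5193, -0.0146, 0.0137]
force: [-0.3, 0.6, -1.1]
tool_pos: [0.52, -0.0146, 0.0137]
force: [-0.5, -0.6, -1.0]
```

```bash
python3 -m creep '{"translation":[[0.01,0,0],[0,0,0]],"turn":[[0,0,0],[0,0,0]],"grip":[0.2,0.2]}'|sed -n '2p;4p'; python3 -m creep '{"translation":[[0.01,0,0],[0,0,0]],"turn":[[0,0,0],[0,0,0]],"grip":[0.2,0.2]}'|sed -n '2p;4p';python3 -m creep '{"translation":[[0.01,0,0],[0,0,0]],"turn":[[0,0,0],[0,0,0]],"grip":[0.2,0.2]}'|sed -n '2p;4p'
```

```text
tool_pos: [0.5208, -0.0146, 0.0137]
force: [-0.6, 1.3, -0.5]
tool_pos: [0.5216, -0.0146, 0.0136]
force: [-0.2, -0.0, -0.7]
tool_pos: [0.5218, -0.0146, 0.0137]
force: [-2.8, 0.3, 2.6]
```

```bash
python3 -m creep '{"translation":[[0.006,0,0],[0,0,0]],"turn":[[0,0,0],[0,0,0]],"grip":[0.2,0.2]}'|sed -n '2p;4p'
```

```text
tool_pos: [0.5218, -0.0146, 0.0137]
force: [-6.3, -0.9, 5.1]
```

The lintel is stopped where the shoe should be and the force is rising, so the right lane is no-go. I'll draw it back and shift it left.

```bash
python3 -m creep '{"translation":[[-0.02,0,0],[-0.1,0,0],[-0.15,0,0],[-0.15,0,0],[-0.06,0,0]],"turn":[[0,0,0],[0,0,0],[0,0,0],[0,0,0],[0,0,0]],"grip":[0.2,0.2,0.2,0.2,0.2]}'; python3 -m creep '{"translation":[[0,0,0],[0,-0.1,0],[0,-0.15,0],[0,-0.15,0],[0,-0.15,0]],"turn":[[0,0,0],[0,0,0],[0,0,0],[0,0,0],[0,0,0]],"grip":[0.2,0.2,0.2,0.2,0.2]}';python3 -m creep '{"translation":[[0,-0.075,0],[0,0,0],[0,0,0]],"turn":[[0,0,0],[0,0,0],[0,0,0]],"grip":[0.2,0.2,0.2]}'; python3 - <<'E'
from cell import env
from h import *
c=env.read_camera("scene");np.savez("scene4.npz",**c)
cv2.imwrite("pics/scene4.png",cv2.resize(c["frame"][200:290,250:370],None,fx=6,fy=6,interpolation=cv2.INTER_CUBIC)[:,:,::-1])
W=heights(c);h=W[...,2];hsv=cv2.cvtColor(c["frame"],cv2.COLOR_RGB2HSV)
m=(h>.034)&(h<.042)&(abs(W[...,1]-.035)<.035)&(W[...,0]>.50)&(W[...,0]<.585)&(hsv[...,1]<110)
print(rect(W[m]))
E
```

```text
time_s: 13.42
tool_pos: [0.4833, -0.0146, 0.0137]
tool_rot: [180.0, 0.0, -0.4]
force: [0.9, -0.2, -2.6]
grip_width: 0.0359
grasp_force: 12.0
time_s: 14.05
tool_pos: [0.4847, 0.0309, 0.0136]
tool_rot: [-180.0, -0.0, -0.3]
force: [0.0, -0.9, -1.3]
grip_width: 0.036
grasp_force: 12.0
time_s: 14.42
tool_pos: [0.4847, 0.0357, 0.0136]
tool_rot: [-180.0, 0.0, -0.4]
force: [0.3, 0.6, -0.8]
grip_width: 0.0359
grasp_force: 12.0
(array([534.6,  36.6]), array([67.5, 38.1]), 0.9)
```

View pics/scene4.png

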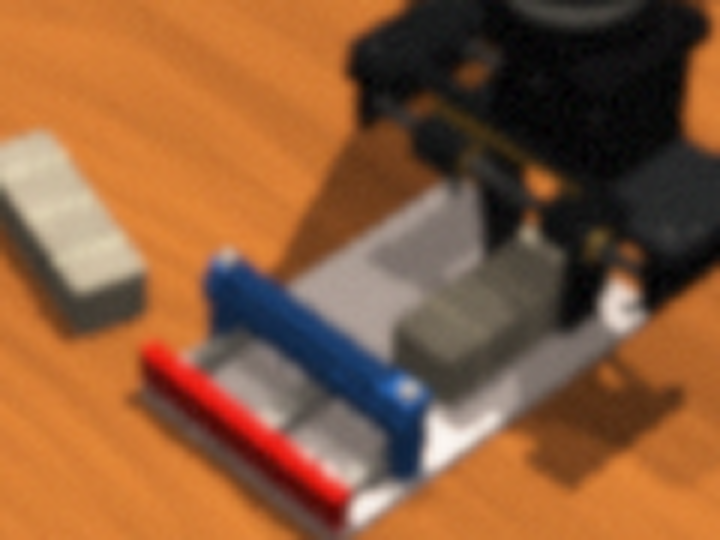

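The lintel now lies flat in front of the left lane, its front end at crop ~(425,350), in line with the left lane floor past the bar. I'll slide it in.

```bash
python3 -m creep '{"translation":[[0.08,0,0],[0.08,0,0],[0.03,0,0],[0.03,0,0],[0,0,0]],"turn":[[0,0,0],[0,0,0],[0,0,0],[0,0,0],[0,0,0]],"grip":[0.2,0.2,0.2,0.2,0.2]}'|sed -n '2p;4p'; python3 -m creep '{"translation":[[0.03,0,0],[0.03,0,0],[0.03,0,0],[0,0,0]],"turn":[[0,0,0],[0,0,0],[0,0,0],[0,0,0]],"grip":[0.2,0.2,0.2,0.2]}'|sed -n '2,4p'
```

```text
tool_pos: [0.5028, 0.0354, 0.0136]
force: [0.3, -0.5, 0.4]
tool_pos: [0.5101, 0.0355, 0.0136]
tool_rot: [-180.0, -0.1, -0.4]
force: [-0.1, -0.7, 0.7]
```

```bash
python3 -m creep '{"translation":[[0.04,0,0],[0.04,0,0],[0.03,0,0],[0.03,0,0],[0.03,0,0]],"turn":[[0,0,0],[0,0,0],[0,0,0],[0,0,0],[0,0,0]],"grip":[0.2,0.2,0.2,0.2,0.2]}'|sed -n '2,4p'; python3 -m creep '{"translation":[[0.03,0,0],[0.03,0,0],[0,0,0]],"turn":[[0,0,0],[0,0,0],[0,0,0]],"grip":[0.2,0.2,0.2]}'|sed -n '2,4p'
```

```text
tool_pos: [0.5233, 0.0354, 0.0137]
tool_rot: [180.0, 0.0, -0.4]
force: [-2.3, -0.5, 1.3]
tool_pos: [0.5285, 0.0353, 0.0137]
tool_rot: [-180.0, -0.1, -0.4]
force: [-0.1, -0.2, 1.0]
```

Past the shoe position with no resistance, so this lane is free.

```bash
python3 -m creep '{"translation":[[0.06,0,0],[0.06,0,0],[0.06,0,0],[0.06,0,0],[0,0,0]],"turn":[[0,0,0],[0,0,0],[0,0,0],[0,0,0],[0,0,0]],"grip":[0.2,0.2,0.2,0.2,0.2]}'|sed -n '2,4p'; python3 -m creep '{"translation":[[0.04,0,0],[0.04,0,0],[0.02,0,0],[0,0,0]],"turn":[[0,0,0],[0,0,0],[0,0,0],[0,0,0]],"grip":[0.2,0.2,0.2,0.2]}'|sed -n '2,4p'
```

```text
tool_pos: [0.5483, 0.0353, 0.0137]
tool_rot: [-180.0, -0.1, -0.4]
force: [0.7, 0.1, -0.6]
tool_pos: [0.5554, 0.0351, 0.0137]
tool_rot: [180.0, -0.0, -0.4]
force: [-1.2, -0.2, 2.3]
```

```bash
python3 -m creep '{"translation":[[0.02,0,0],[0.02,0,0],[0.015,0,0],[0,0,0]],"turn":[[0,0,0],[0,0,0],[0,0,0],[0,0,0]],"grip":[0.2,0.2,0.2,0.2]}'|sed -n '2p;4p';python3 -m creep '{"translation":[[0.01,0,0],[0,0,0]],"turn":[[0,0,0],[0,0,0]],"grip":[0.2,0.2]}'|sed -n '2p;4p';python3 -m creep '{"translation":[[0.01,0,0],[0,0,0]],"turn":[[0,0,0],[0,0,0]],"grip":[0.2,0.2]}'|sed -n '2p;4p'
```

```text
tool_pos: [0.5597, 0.0352, 0.0136]
force: [-2.1, 0.1, 2.1]
tool_pos: [0.5603, 0.0351, 0.0136]
force: [-2.8, -0.0, 3.1]
tool_pos: [0.5612, 0.0351, 0.0137]
force: [-2.5, -0.4, 2.4]
```

```bash
python3 -m creep '{"translation":[[0.008,0,0],[0,0,0]],"turn":[[0,0,0],[0,0,0]],"grip":[0.2,0.2]}'|sed -n '2p;4p';python3 -m creep '{"translation":[[0.008,0,0],[0,0,0]],"turn":[[0,0,0],[0,0,0]],"grip":[0.2,0.2]}'|sed -n '2p;4p'
```

```text
tool_pos: [0.5618, 0.0351, 0.0137]
force: [-2.9, -0.4, 2.6]
tool_pos: [0.5622, 0.0352, 0.0136]
force: [-5.0, 0.3, 3.5]
```

```bash
python3 -m creep '{"translation":[[0.006,0,0],[0,0,0]],"turn":[[0,0,0],[0,0,0]],"grip":[0.2,0.2]}'|sed -n '2p;4p';python3 -m creep '{"translation":[[0.004,0,0],[0,0,0]],"turn":[[0,0,0],[0,0,0]],"grip":[0.2,0.2]}'|sed -n '2p;4p'
```

```text
tool_pos: [0.5622, 0.0351, 0.0136]
force: [-5.3, -0.7, 6.4]
tool_pos: [0.5622, 0.0351, 0.0136]
force: [-6.5, -0.6, 6.9]
```

Contact with the stop at the expected place. Releasing and withdrawing straight up.

```bash
python3 -m creep '{"translation":[[0,0,0],[0,0,0],[0,0,0],[0,0,0],[0,0,0]],"turn":[[0,0,0],[0,0,0],[0,0,0],[0,0,0],[0,0,0]],"grip":[0.45,0.5,0.6,0.65,0.65]}'; python3 -m creep '{"translation":[[0,0,-0.1],[0,0,-0.3],[0,0,-0.5],[0,0,-0.5],[0,0,-0.4]],"turn":[[0,0,0],[0,0,0],[0,0,0],[0,0,0],[0,0,0]],"grip":[0.65,0.65,0.65,0.65,0.65]}';python3 -m creep '{"translation":[[-0.5,0,0],[-0.5,0,0],[-0.4,0,0],[0,0,0],[0,0,0]],"turn":[[0,0,0],[0,0,0],[0,0,0],[0,0,0],[0,0,0]],"grip":[0.65,0.65,0.65,0.65,0.65]}'; python3 - <<'E'
from cell import env
from h import *
c=env.read_camera("scene")
cv2.imwrite("pics/scene5.png",cv2.resize(c["frame"][200:290,250:370],None,fx=6,fy=6,interpolation=cv2.INTER_CUBIC)[:,:,::-1])
print(env.get_obs()["time_s"])
E
```

```text
time_s: 20.35
tool_pos: [0.5632, 0.0351, 0.0136]
tool_rot: [180.0, -0.0, -0.4]
force: [0.5, -1.0, 0.2]
grip_width: 0.0558
grasp_force: 0.0
time_s: 20.98
tool_pos: [0.5637, 0.0354, 0.1601]
tool_rot: [180.0, -0.1, -0.3]
force: [1.2, 0.7, 0.5]
grip_width: 0.0567
grasp_force: 0.0
time_s: 21.6
tool_pos: [0.4521, 0.0358, 0.1584]
tool_rot: [180.0, -0.1, -0.4]
force: [0.1, -0.2, 0.4]
grip_width: 0.0565
grasp_force: 0.0
21.65
```

View pics/scene5.png

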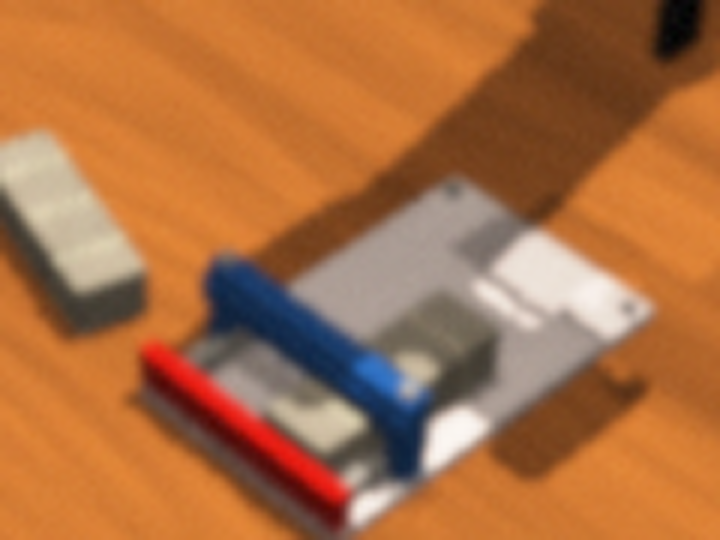

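The picture shows the lintel flat in the left lane, under the bar, with its front against the red stop (crop ~(320,430)) and the gripper clear.

```bash
python3 -c "
from cell import env
print(env.sign_off())"
```

```text
the job is handed in; nothing more can be done
None
```

Handed in at about 22 s: the right lane (y = -25 mm) is the no-go lane; the lintel was stopped there lightly by the shoe (about 6 N), drawn back, slid home against the red stop in the left lane (about 6.5 N) and released.

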